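# Find and press the concealed catch of the vanity box

### The job

One of the five square tiles in the flat top of the bamboo vanity box is a concealed push catch: it lies a touch lower than the others and is the only one that gives. Find it with the fingertips and press it fully home, so that the lid pops ajar and stays ajar, then take the hand away. Do not pry or push the lid itself, and leave the cup, the toothbrush holder, the perfume bottle and the comb as they are.

Things in the scene. Friction and masses are not known exactly. Their poses are not given: they have to be found in the camera images.
- box: Bamboo vanity box screwed to the shelf, 180 (its x) x 316 (its y) x 80 high; origin at the centre of its underside, z up; turned about the vertical by up to 0.35 rad. In its flat top, along the side nearer the robot, is a row of five alike 56 x 56 wooden tiles with dark seams: four fixed dummies flush with the top, and the catch in any one of the five places.
- row (a point): Centre of the tile row at the level of the box's top; axes as the box's. Tile centres lie on its y axis at y = -118, -59, 0, 59, 118. The catch's face is 2 below the top; pressed with about 4 to 5 N it sinks 8 straight down, to 10 below the top, inside its 56 mm opening, whose surroundings stay level with the top.
- catch (a joint): How far the catch tile is pressed in, m: 0 untouched, 0.008 fully home. It has no return spring and stays where it is pushed. The value does not tell in which of the five places the catch is.
- lid: Flat wooden lid, 88 x 314 x 6, level with the top, over the half away from the robot. Origin on its hinge at the box's far top edge; its x points away from the robot, its z is up when shut. Linked to the catch, it rises in step with it: the edge near the tiles (54 from the line of tile centres) swings up 0.3 rad (26 mm) when the catch is fully home, and stays.
- cup: Loose stainless steel cup, 72 across, 85 high, upright, beyond the +y end of the box; origin at the centre of its underside, z up.
- holder: Loose cream ceramic toothbrush holder, 72 across, 100 high, with two toothbrushes up to 170 high, beyond the -y end of the box; origin at the centre of its underside, z up.
- perfume: Loose small closed glass perfume bottle with a black cap, 30 x 45 x 85 high, upright behind the box (+x side); origin at the centre of its underside, z up.
- comb: Loose red plastic comb, 36 x 170 x 5 thick, lying flat between the box and the robot, its length roughly along the box; origin at the centre of its underside, z up.
Mind the look-alikes: they are no part of the job. What is shaped like the cup but red is not meant.

How it is judged:
By the outcome, as a careful person would: the job done as asked, in the order asked, and still so for the second after the job is handed in, with the robot touching nothing.
It also fails if it takes over 48 s, if anything falls off the work surface, if the arm or the gripper's body presses on something with over 40 N, if the wrist force passes 120 N, or if a joint passes its speed limit or range.

### The arm

A 6-joint arm with a two-finger parallel gripper is mounted at the origin on the work surface. World frame = base frame: x ahead of the robot, y to its left, z up, the work surface at z = 0. Lengths are in m, angles in rad, forces in N, time in s.
With the tool pointing down it reaches from about 0.275 to 0.875 m from the base axis. Payload 12.5 kg.
Tool frame: the origin (TCP) lies on the centre line of the jaws, within the pads' length; the fingertips stand 8 mm ahead of it and the grasp point (between the pads) lies 11 mm behind it; z points along the fingers, y is the line along which they close (so a half turn about z gives the same grasp; the last joint's range is limited). The gripper opens to 85 mm and grips with 20 to 120 N. Pads are 22 mm wide; open, the fingers measure 114 mm over their backs; the gripper's body (76 mm by 85 mm) begins 54 mm behind the grasp point. The pads swing forward as they close: fully open they stand 13 mm farther back than shut.
Start: joints at [-1.298, 0.351, 1.652, -0, 1.139, -0.085], TCP at [0.193, -0.515, 0.239] pointing down, gripper open.
Joint ranges: [-2.75, 2.75], [-0.79, 2.1], [0.01, 2.65], [-1.57, 4.71], [0.07, 3.14], [-2.87, 2.87]. Speed limits (rad/s): [2.22, 2.22, 2.79, 3.14, 3.14, 3.14].

### API

Orientations are given as a unit quaternion [w, x, y, z].
In Python, from cell import manip, hand, capture, get_calibration, order gives the robot as it stands. Calls block until the motion is done:
- manip.goto(position, orientation): joint-space move of the TCP to a pose.
- manip.move_linear(position, v=0.15, attitude=None, max_force=None): straight line of the TCP; attitude=None keeps the orientation; v is the mean speed in m/s. With max_force (N) it stops when the force on the tool has changed by that much, and returns True; else False.
- manip.move_joints(angles): joint-space move.
- hand.set_gripper(opening, newtons=None): finger opening in m; newtons is the grip in N (None keeps the last); returns when the fingers have stopped.
- manip.hold(seconds).
- manip.solve_ik(position, orientation): joint angles nearest the present ones, or None.
- capture(name): name is "scene" or "side" or "wrist"; returns the picture (384x512x3 uint8, red, green, blue); there is no depth.
- get_calibration(name): a dict with "fx", "fy", "cx", "cy" (pixels), "R" (3x3) and "t" (3): a world point X has camera coordinates R X + t. Camera axes: x right, y down, z forward; pixel columns grow to the right and rows downward; lengths in m; the calibration is good to about 2 mm. A picture is of the moment at which its call begins: read the wrist's pose just before it. get_calibration takes no time and is no camera call; for the wrist camera it gives the pose at the moment of the call.
A pose or a line that the arm cannot do raises manip.PlanningError and nothing moves.
- order.finish_job(): hands the job in; it is judged then, once.
Readings, each from a call of its own:
- manip.read_clock(): time.
- manip.read_joint_positions(): joint angles.
- manip.read_joint_vel(): joint speeds.
- manip.read_joint_torque(): joint torques, N m.
- manip.read_ee_pos(): TCP position.
- manip.read_tcp_rot(): TCP orientation.
- manip.read_force(): force on the tool from outside, world axes, zero at the start.
- manip.read_moment(): the same for the moment, N m.
- manip.read_finger_gap(): finger opening in m.
- manip.read_finger_force(): force on a finger pad.
Only numpy, scipy, OpenCV 4.12 (cv2) and the standard library are available. Lean on these libraries where they do the work, as an engineer would, in place of code of your own. Each camera call takes 0.05 s, during which the arm holds its last target. There are 200 camera calls.

## Working session

There is one attempt and no reset: what is moved stays moved. The work goes in short steps, each a Python script; the robot and the scene stay as the last script left them, time stands still between calls to the robot, and variables do not carry over. Pictures are saved under pics/ and viewed, at most 10 in all, crops included, and the job is handed in when it is done.

```bash
mkdir -p pics; python3 - <<'E'
from cell import *
import cv2
a=capture("scene");b=capture("side")
cv2.imwrite("pics/a.png",cv2.resize(a[:,:,::-1],(800,600),interpolation=cv2.INTER_CUBIC));cv2.imwrite("pics/b.png",b[:,:,::-1])
for n in("scene","side"):
  c=get_calibration(n);print({k:(v if not hasattr(v,'tolist') else [v.tolist()]) for k,v in c.items()})
print(manip.read_clock(),manip.read_tcp_rot())
E
```

```text
{'fx': 391.38399130042717, 'fy': 391.38399130042717, 'cx': 249.3037788990678, 'cy': 186.96501912804163, 'R': [[[0.5101370585692501, 0.8600684096656135, -0.006520135702260762], [0.6963778433556992, -0.41747183347410405, -0.5837595117332438], [-0.5047950878897088, 0.29325688218869184, -0.811900437425297]]], 't': [[-0.34843291123591164, -0.3361109737966922, 1.4719052143945677]]}
{'fx': 381.7701179983875, 'fy': 381.7701179983875, 'cx': 258.79538976129703, 'cy': 185.03089657510696, 'R': [[[-0.9484657552087382, -0.31675300363026293, -0.008958006894647024], [-0.16625429122222712, 0.5214898961644594, -0.8369036974757468], [0.26976327001004563, -0.792285190376286, -0.5472768543104114]]], 't': [[0.5779153571428768, 0.13698972103696289, 0.9858373301950049]]}
0.1 [-5.18216478e-04  9.84041956e-01  1.77935827e-01 -3.08899299e-05]
```

View pics/a.png

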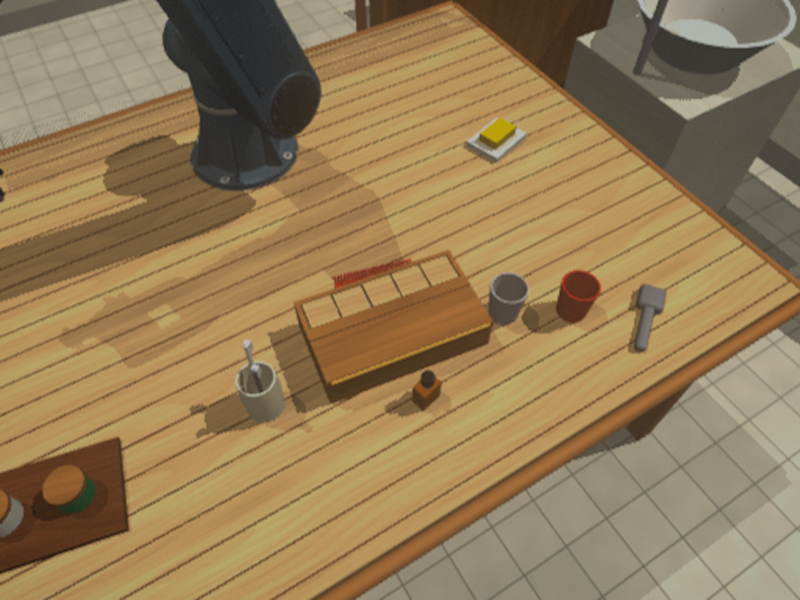

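View pics/b.png

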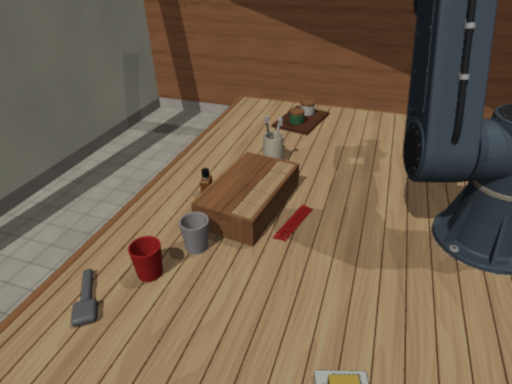

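The scene picture shows the box's top corners at about (296,303), (452,253), (491,325) and (330,384) in the 800x600 view. The holder is at (260,390), the steel cup at (508,298), the comb at (372,274) and the perfume at (427,388). The side view agrees. I'll fit the box pose, then look from close above it.

```bash
cat >h.py <<'E'
from cell import *
import numpy as np, cv2
from scipy.optimize import least_squares
def proj(c,X):
    p=np.asarray(X)@np.array(c["R"]).T+np.array(c["t"]); return np.c_[c["fx"]*p[:,0]/p[:,2]+c["cx"],c["fy"]*p[:,1]/p[:,2]+c["cy"]]
def world(P,L):
    c,s=np.cos(P[2]),np.sin(P[2]); L=np.asarray(L)
    return np.c_[P[0]+c*L[:,0]-s*L[:,1],P[1]+s*L[:,0]+c*L[:,1],L[:,2]]
def fit(c,L,uv,x0): 
    r=least_squares(lambda P:(proj(c,world(P,L))-uv).ravel(),x0); return r.x,r.fun.reshape(-1,2)
def q(a): return [0,np.cos(a/2),np.sin(a/2),0]
E
python3 - <<'E'
from h import *
uv=np.array([[296,303],[452,253],[491,325],[330,384]])/1.5625
L=[[-.09,-.158,.08],[-.09,.158,.08],[.09,.158,.08],[.09,-.158,.08]]
P,r=fit(get_calibration("scene"),L,uv,[.5,0,0]);print(P,r.round(1))
hand.set_gripper(0)
p=world(P,[[-.08,0,.33]])[0]
manip.goto(p,q(P[2])); manip.hold(.3)
c=get_calibration("wrist"); im=capture("wrist")
np.save("wc.npy",c,allow_pickle=True);cv2.imwrite("pics/w.png",cv2.resize(im[:,:,::-1],(800,600),interpolation=cv2.INTER_CUBIC))
print(proj(c,world(P,L))*1.5625,manip.read_clock(),manip.read_ee_pos(),manip.read_joint_positions())
E
```

```text
[ 0.62956453  0.04157673 -0.1481271 ] [[-0.6 -0. ]
 [-0.2 -0.8]
 [ 2.9 -0.6]
 [-2.   0.7]]
[[572.51860429 258.63277377]
 [220.10875083 258.84639739]
 [192.40520258  31.58104996]
 [599.751941    31.46009112]] 3.625 [0.55045042 0.05321623 0.32997727] [ 1.22047455e-02  2.79308309e-01  1.52341026e+00 -2.26945901e-05
  1.33890874e+00  1.73135893e+00]
```

View pics/w.png

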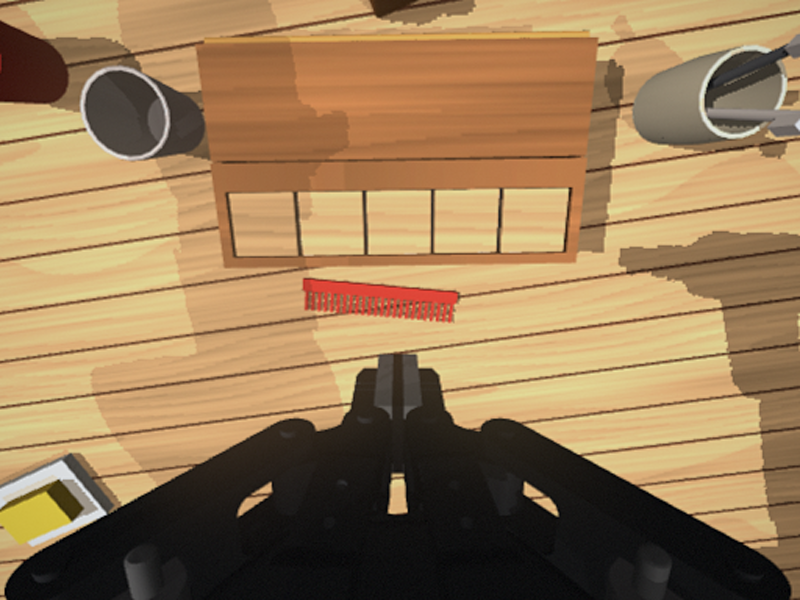

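The wrist view shows the tile row with its outer corners at (234,258), (228,193), (571,187) and (565,250), and the comb clear of it. I'll refit the pose from these and probe each tile lightly.

```bash
python3 - <<'E'
from h import *
c=np.load("wc.npy",allow_pickle=True).item()
uv=np.array([[575,262],[226,267],[199,40],[597,37],[565,250],[234,258],[228,193],[571,187]])/1.5625
L=[[-.09,-.158,.08],[-.09,.158,.08],[.09,.158,.08],[.09,-.158,.08],[-.08,-.146,.08],[-.08,.146,.08],[-.024,.146,.08],[-.024,-.146,.08]]
P,r=fit(c,L,uv,[.63,.04,-.148]);print(P,r.round(1).tolist());np.save("P.npy",P)
Y=[-.118,-.059,0,.059,.118]
manip.goto(world(P,[[-.052,Y[0],.11]])[0],q(P[2]))
print(manip.read_clock())
for y in Y:
    a,b,d=world(P,[[-.052,y,.100],[-.052,y,.075],[-.052,y,.100]])
    manip.move_linear(a,v=.12)
    manip.hold(.15); f0=manip.read_force()[2]
    h=manip.move_linear(b,v=.02,max_force=2.5)
    print(y,h,manip.read_ee_pos()[2].round(5),round(manip.read_force()[2]-f0,2),manip.read_clock())
    manip.move_linear(d,v=.08)
E
```

```text
[ 0.62389136  0.04024101 -0.13497599] [[0.5, 0.2], [-0.8, -0.0], [-2.6, 1.6], [2.2, -0.4], [-1.0, 1.0], [1.8, -1.3], [0.5, -0.8], [-0.7, 0.0]]
4.6167
-0.118 True 0.08806 9.09 5.725
-0.059 True 0.08481 0.44 7.5917
0 True 0.08808 5.65 9.425
0.059 True 0.08808 7.25 11.225
0.118 True 0.08808 6.96 13.025
```

The tile at y = -59 stands 3 mm lower and gave way. I'll press it home.

```bash
python3 - <<'E'
from h import *
P=np.load("P.npy")
a,b,u=world(P,[[-.052,-.059,.095],[-.052,-.059,.0755],[-.052,-.059,.20]])
manip.move_linear(a,v=.12); manip.hold(.15)
print(manip.move_linear(b,v=.015,max_force=20),manip.read_ee_pos(),manip.read_force())
manip.hold(.3);print(manip.read_ee_pos()[2],manip.read_force())
manip.move_linear(u,v=.1)
manip.move_linear(world(P,[[-.08,0,.33]])[0],v=.15); manip.hold(.3)
cv2.imwrite("pics/w2.png",cv2.resize(capture("wrist")[:,:,::-1],(800,600)));cv2.imwrite("pics/b2.png",cv2.resize(capture("side")[100:260,160:330,::-1],(680,600)))
print(manip.read_clock(),manip.read_force())
E
```

```text
True [ 0.56443046 -0.01122759  0.07803796] [-2.01513144 -0.6967933   8.69310146]
0.07804248643161182 [-2.19094088  0.29886838  7.55744422]
19.375 [-0.03828654  0.61588652  0.56731189]
```

View pics/w2.png

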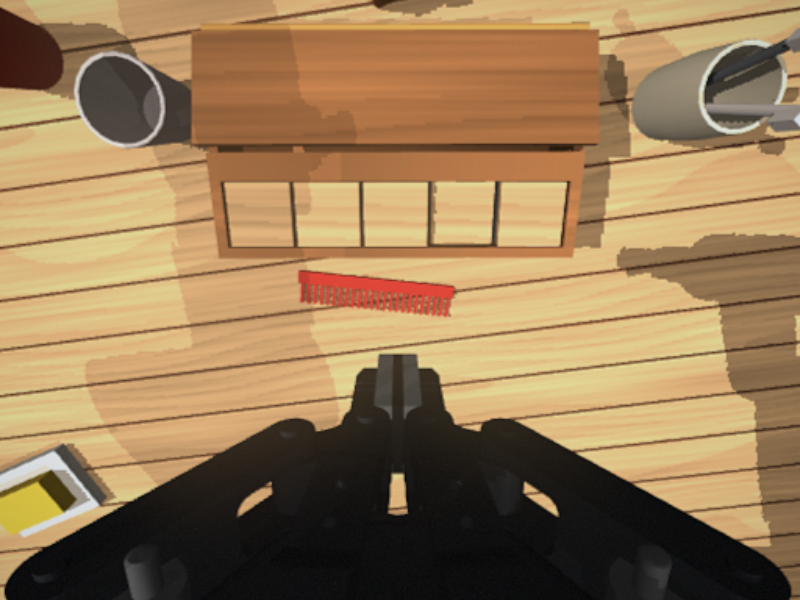

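View pics/b2.png

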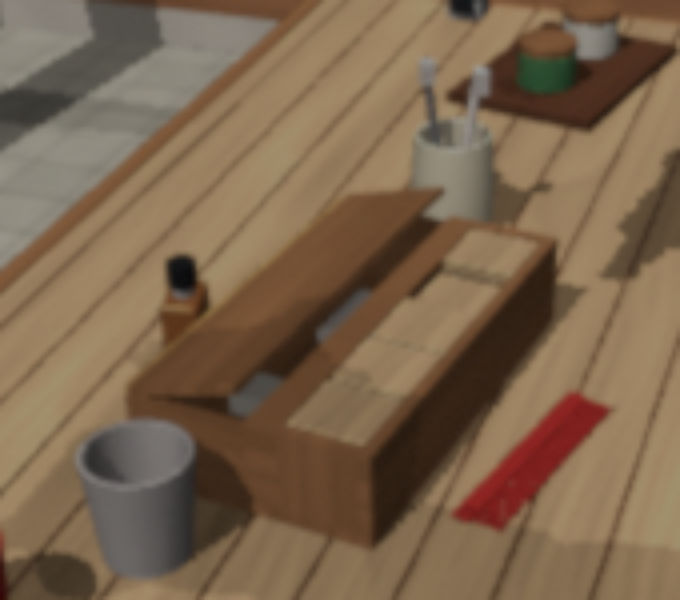

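The lid's near edge, at about row 147 in the wrist view, stands ajar. The fourth tile from the left, at about (463,213), is sunk. It stopped hard at 10.0 mm below the top, so it is fully home, and the other objects have not moved.

```bash
python3 -c "
from cell import order;print(order.finish_job())"
```

```text
the job is handed in; nothing more can be done
None
```

I found the catch at y = -59 mm and pressed it fully home; the lid stands ajar, the hand is clear of the box, nothing else moved, and I handed the job in after about 19 s.

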